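# Feel for the release notch of the sample incubator

## Task

Put a fingertip lightly on the incubator's front edge at its left-hand end (the robot's left) and slide it along the edge to the right until it finds the hidden notch; then press the key inside the notch all the way down, so that the lid stands ajar, and come away. Grasp nothing, leave the lid to the key without touching it yourself, do not bear hard on the edge, and leave the things around the incubator where they are.

Things in the scene. Friction and masses are not known exactly. Their poses are not given: they have to be found in the camera images.
- case: White bench-top sample incubator, fixed, 260 x 340 x 75 mm without its lid. Origin: centre of its underside, on the bench. x points to its back (away from the robot), y to the robot's left along its front, z up. A 50 mm high front shelf carries the release edge; behind, from x = -50 to +125 mm, stands the 75 mm high housing under the lid.
- edge: Front edge: bare aluminium bar on the front shelf, 320 mm long (y), 28 wide (x), top 75 mm above the bench, 25 above the shelf, 41 mm free behind it. Origin: middle of its top face; axes as the case. Its inner 142 mm are 0.3 mm lower than its ends. One notch, 54 mm long, open to front, back and top; its middle lies anywhere from y = -44 to +44 mm, other at every start and not told.
- edge_left (a point): The left-hand end of the edge: middle of the end of its top face, at y = +160 mm from the edge's origin.
- key (a joint): Press depth, in m, of the key in the notch: same metal, fills the notch's length, 27 mm wide, top 5 mm below the edge's top. 0 at rest, 0.008 fully down (top then 13 mm below the edge's top). No spring: it moves stiffly, about 9 to 11 N, and stays where it is left. A linkage lifts the lid 0.025 rad for every mm, 0.2 rad at full depth.
- lid: Grey flat lid over the housing, 178 x 326 x 12 mm, hinged along the back. Origin: on the hinge, at its back underside, 75 mm above the bench; the lid reaches from there 176 mm along its -x. Closed, its underside is level with the edge's top, its front 39 mm behind the back of the edge; fully ajar its front rises 35 mm. z is its upward normal.
- wash_bottle: White plastic wash bottle with blue cap and bent spout, 62 mm across, 200 mm high, loose, left of the incubator. Origin: centre of its underside.
- beaker: Glass beaker, 68 mm across, 85 mm high, loose, left of the incubator nearer the front. Origin: centre of its underside.
- tin: Closed steel tin, 68 mm across, 100 mm high, loose, right of the incubator near the front. Origin: centre of its underside.
- rack: Wooden test-tube rack with five tubes, 190 x 60 mm, 140 mm high, loose, right of the incubator. Origin: centre of its underside.

How it is judged:
On the way, in this order (a step that is already met when the one before it is completed fails the run):
1. a fingertip touches the edge near its left end (grasp point more than 120 mm left of the edge's middle), key not yet pressed (contact force between the fingers and edge above 0.3 N and y of the grasp point in the frame of edge above 0.12 m and value of joint key below 0.001 m), for 0.05 s.
2. sliding on to the right, it still touches the edge 65 to 105 mm left of the middle (contact force between the fingers and edge above 0.3 N and y of the grasp point in the frame of edge between 0.065 and 0.105 m and value of joint key below 0.001 m), for 0.05 s.
3. the key in the notch is pressed down by a fingertip (contact force between the fingers and edge above 0.3 N and value of joint key above 0.0065 m), for 0.1 s.
At the end, for the whole second after the job is handed in: The key is left at least 6 mm down of its 8, the lid stands ajar by at least 0.14 rad and is at rest, and the four things around are within 20 mm of where they stood (value of joint key above 0.006 m and angle between lid's own z axis and vertical above 0.14 rad and angular speed of lid below 0.05 rad/s and distance of each of wash_bottle, beaker, tin, rack from where it was at the start of the episode below 0.02 m); the robot touches nothing.
It fails at once if the robot touches the lid (over 1 N) (contact force between any of the fingers, the arm and lid above 1 N).
It fails at once if the edge or key is borne on with more than 80 N (contact force between the fingers and edge above 80 N).
It fails at once if a thing standing around is lifted, carried or pushed by more than 20 mm (distance of any of wash_bottle, beaker, tin, rack from where it was at the start of the episode above 0.02 m).
It also fails if it takes over 72 s, if anything falls off the work surface, if the arm or the gripper's body presses on something with over 40 N, if the wrist force passes 120 N, or if a joint passes its speed limit or range.

## Robot

A 6-joint arm with a two-finger parallel gripper is mounted at the origin on the work surface. World frame = base frame: x ahead of the robot, y to its left, z up, the work surface at z = 0. Lengths are in m, angles in rad, forces in N, time in s.
With the tool pointing down it reaches from about 0.3 to 0.875 m from the base axis. Payload 6.4 kg.
Tool frame: the origin (TCP) lies midway between the tips of the shut fingers; the grasp point (between the pads) lies 19 mm behind it; x points along the fingers, y is the direction in which the jaws open and shut, and the axes are right-handed (so a half turn about x gives the same grasp; the last joint's range is limited). The gripper opens to 85 mm and grips with 20 to 120 N. Pads are 22 mm wide; open, the fingers measure 114 mm over their backs; the gripper's body (76 mm by 85 mm) begins 54 mm behind the grasp point. The pads swing forward as they close: fully open they stand 13 mm farther back than shut.
Start: joints at [-0.206, 0.181, 1.607, -0, 1.354, -0.206], TCP at [0.575, 0, 0.231] pointing down, gripper open.
Joint ranges: [-2.99, 2.99], [-0.89, 2.07], [0.3, 2.58], [-1.14, 4.28], [0, 2.63], [-3.12, 3.12]. Speed limits (rad/s): [2.57, 2.57, 3.01, 3.14, 3.14, 3.14].

## Interface

Orientations are given as a unit quaternion [w, x, y, z].
In Python, from bench import ctrl gives the robot as it stands.
- The arm moves only by the tool step_arm, never from a script. Its argument "motion" is a list of rows, each a list of 7 numbers: the shift along the tool's x, y, z in mm, then the turn, a rotation vector about the tool's x, y, z in degrees, then the closure in counts, from 0 (fully open) to 255 (shut). In form: [[tx, ty, tz, rx, ry, rz, hand], ...]. A call has 1 to 10 rows; each row is the pose to reach, as a shift and turn from the pose commanded when the call began, along the tool's axes at that moment; what a row does not reach only later rows make up. A row lasts 1/8 s, in which the tool goes at most 62.5 mm and 10.7 degrees, less where a joint would pass 70% of its speed; a pose out of reach is approached as far as the arm can. A call with a gripper value outside its range is refused whole. The fingers move at their own pace and stop on an object; the grip force is fixed at half the most. Time passes only in rows, so rows that repeat a pose let the fingers close. It gives the time, the measured TCP pose, the force and the opening at its end, in the units of the state.
- ctrl.get_obs(): the state, without advancing time (a new reading comes with each control period).
- ctrl.camera(name): name is "scene" or "side" or "wrist"; returns (picture, depth): 420x560x3 uint8, red, green, blue; 420x560 float32, m along the optical axis (not along the pixel's ray), 0 where there is no reading.
- ctrl.camera_info(name): a dict with "fx", "fy", "cx", "cy" (pixels), "dist_coeffs" ([k1, k2, p1, p2, k3] as OpenCV has them; the pictures are not rectified), "T" (4x4, takes a point from camera to world coordinates); the wrist camera has in their place "hand_eye" (4x4, takes a point from camera to tool coordinates, whose origin is the TCP and whose axes are the tool frame's). Camera axes: x right, y down, z forward; pixel columns grow to the right and rows downward; lengths in m; the calibration is good to about 2 mm. A picture is of the moment at which its call begins: read the wrist's pose just before it. camera_info takes no time and is no camera call.
- ctrl.hand_in(): hands the job in, once; it reports no verdict.
The state is a dict: "time_s": time; "q": joint angles; "dq": joint speeds; "joint_efforts": joint torques, N m; "eef_pos": TCP position; "eef_rot": TCP orientation; "wrist_force": force on the tool from outside, world axes, zero at the start; "torque": the same for the moment, N m; "opening": opening from 0.0 (shut) to 1.0 (fully open).
Only numpy, scipy, OpenCV 4.12 (cv2) and the standard library are available. Lean on these libraries where they do the work, as an engineer would, in place of code of your own. Each camera call takes 0.05 s, during which the arm holds its last target. There are 200 camera calls.

## Working session

There is one attempt and no reset: what is moved stays moved. The work goes in short steps, Python scripts to look and compute and a tool call to move; the robot and the scene stay as the last step left them, time stands still between calls to the robot, and variables do not carry over. Pictures are saved under pics/ and viewed, about 8 in all and at most 12, crops included, and the job is handed in when it is done.

Besides the shell and the picture viewer there is one more tool, called after "Emit:" as name(argument=value, ...) on one line, values as JSON. step_arm: Moves the arm, as the interface text tells. Its arguments: {"type":"object","properties":{"motion":{"type":"array","items":{"type":"array","items":{"type":"number"}}}},"required":["motion"]}

```bash
mkdir -p pics
python3 - <<'E'
from bench import ctrl
import cv2,numpy as np
o=ctrl.get_obs();print({k:np.round(v,3) for k,v in o.items()})
for n in("scene","side"):
    i=ctrl.camera_info(n);print(n,i)
    p,d=ctrl.camera(n);cv2.imwrite(f"pics/{n}0.png",p[:,:,::-1]);np.savez(f"pics/{n}0.npz",p=p,d=d)
print(ctrl.camera_info("wrist"))
p,d=ctrl.camera("wrist");cv2.imwrite("pics/wrist0.png",p[:,:,::-1])
E
```

```text
{'time_s': np.float64(0.0), 'q': array([-0.206,  0.182,  1.608, -0.   ,  1.354, -0.206]), 'dq': array([ 0.001, -0.002, -0.001, -0.001,  0.002,  0.001]), 'joint_efforts': array([ 0.0000e+00, -4.4487e+01, -3.5134e+01, -0.0000e+00,  9.0000e-03,
        0.0000e+00]), 'eef_pos': array([0.574, 0.   , 0.23 ]), 'eef_rot': array([ 0.499,  0.5  ,  0.501, -0.5  ]), 'wrist_force': array([-0.442,  0.774, -0.325]), 'torque': array([0.012, 0.066, 0.009]), 'opening': np.float64(1.001)}
scene {'fx': 395.518933943178, 'fy': 395.518933943178, 'cx': 271.95951224044114, 'cy': 204.57144817654253, 'dist_coeffs': array([-0.01616958,  0.        ,  0.        ,  0.        ,  0.        ]), 'T': array([[-0.63708653,  0.59435444, -0.49077851,  1.04590125],
       [ 0.77079155,  0.49037572, -0.40670878,  0.40692775],
       [-0.0010633 , -0.63739662, -0.77053515,  0.78156651],
       [ 0.        ,  0.        ,  0.        ,  1.        ]])}
side {'fx': 400.0175331282519, 'fy': 400.0175331282519, 'cx': 275.3594437327492, 'cy': 215.4434553310331, 'dist_coeffs': array([-0.04719586,  0.        ,  0.        ,  0.        ,  0.        ]), 'T': array([[-0.99490062, -0.05695572,  0.08323938,  0.49158959],
       [-0.10083497,  0.54328031, -0.83347394,  0.83425038],
       [ 0.00224879, -0.83761719, -0.54625305,  0.58886984],
       [ 0.        ,  0.        ,  0.        ,  1.        ]])}
{'fx': 325.07463956638753, 'fy': 325.07463956638753, 'cx': 278.9154921143847, 'cy': 212.6499554847572, 'dist_coeffs': array([0.0149296, 0.       , 0.       , 0.       , 0.       ]), 'hand_eye': array([[ 8.04488019e-04, -2.69045488e-01,  9.63127135e-01,
        -1.42685042e-01],
       [ 9.99999208e-01, -7.16009651e-04, -1.03530106e-03,
        -3.94261917e-04],
       [ 9.68151403e-04,  9.63127205e-01,  2.69044699e-01,
        -6.89479831e-02],
       [ 0.00000000e+00,  0.00000000e+00,  0.00000000e+00,
         1.00000000e+00]])}
```

View pics/scene0.png

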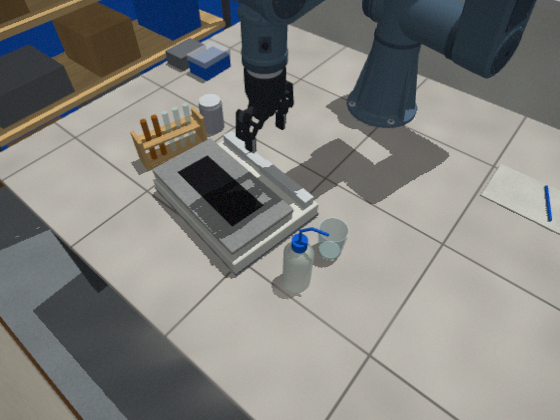

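View pics/side0.png

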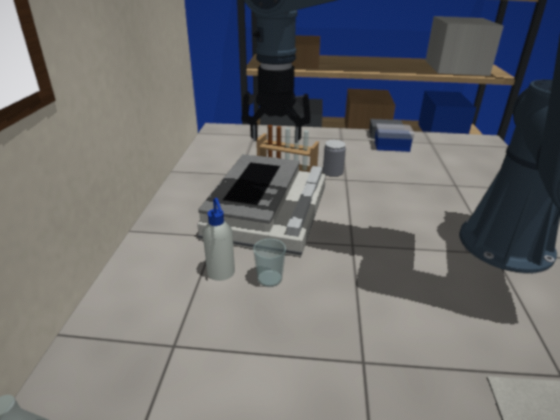

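The scene view shows the bar running from about (232,137) to (310,197), with the beaker and bottle beyond its left end. The side view shows the same bar from about (318,172) to (295,233). Next I'll measure the bar from depth.

```bash
cat > h.py <<'E'
import numpy as np,cv2
def cloud(i,d,T):
    K=np.array([[i['fx'],0,i['cx']],[0,i['fy'],i['cy']],[0,0,1]])
    v,u=np.mgrid[:d.shape[0],:d.shape[1]]
    r=cv2.undistortPoints(np.stack([u,v],-1).reshape(-1,1,2).astype(float),K,i['dist_coeffs']).reshape(*d.shape,2)
    P=np.dstack([r*d[...,None],d])
    return P@T[:3,:3].T+T[:3,3]
E
python3 - <<'E'
from bench import ctrl
import cv2,numpy as np
from h import *
for n in("scene","side"):
    f=np.load(f"pics/{n}0.npz");i=ctrl.camera_info(n);W=cloud(i,f['d'],i['T'])
    m=(W[...,2]>.066)&(W[...,2]<.082)&(f['d']>0)&(W[...,0]>.3)&(W[...,0]<.8)&(abs(W[...,1])<.4)
    c,l,s,ce=cv2.connectedComponentsWithStats(m.astype('uint8'),connectivity=4)
    for k in range(1,c):
        if s[k,4]>60:
            P=W[l==k];q=cv2.minAreaRect((P[:,:2]*1000).astype('float32'));print(n,s[k],P.mean(0).round(3),q)
            print(cv2.boxPoints(q).round())
s=cv2.imread('pics/scene0.png')[110:260,120:370];a=cv2.resize(s,None,fx=3,fy=3,interpolation=2)
cv2.imwrite('pics/c1.png',a)
E
```

```text
scene [200 105  23  11 103] [ 0.438 -0.321  0.074] ((433.3623962402344, -322.6362609863281), (33.16674041748047, 67.24011993408203), 62.41249465942383)
[[ 396. -322.]
 [ 455. -353.]
 [ 471. -324.]
 [ 411. -292.]]
scene [134 113  72  41 813] [ 0.578 -0.343  0.076] ((573.7835083007812, -350.2084045410156), (65.60457611083984, 190.66416931152344), 74.6673355102539)
[[ 473. -357.]
 [ 657. -407.]
 [ 674. -344.]
 [ 491. -293.]]
scene [ 223  131   90   74 1070] [ 0.508 -0.049  0.073] ((503.0027770996094, -68.85166931152344), (323.3034362792969, 31.264263153076172), 81.08209228515625)
[[ 463. -226.]
 [ 493. -231.]
 [ 544.   88.]
 [ 513.   93.]]
scene [154 172  28  31  65] [ 0.713 -0.198  0.074] ((713.4058227539062, -197.86349487304688), (128.14561462402344, 2.12937068939209), 81.007080078125)
[[ 702. -261.]
 [ 704. -261.]
 [ 724. -135.]
 [ 722. -134.]]
scene [182 203 110  54 312] [0.703 0.024 0.074] ((707.7035522460938, 8.7298583984375), (130.4491424560547, 256.3185729980469), 33.23884582519531)
[[ 583.   80.]
 [ 723. -134.]
 [ 833.  -63.]
 [ 692.  152.]]
scene [318 218  30  17 148] [0.549 0
[... 1319 characters left out ...]
5.60479736328125), 59.49513626098633)
[[ 445. -145.]
 [ 536. -199.]
 [ 691.   65.]
 [ 600.  119.]]
side [255 239  30  13 194] [0.571 0.162 0.074] ((567.8178100585938, 168.3916015625), (34.76355743408203, 61.380706787109375), 86.69341278076172)
[[536. 153.]
 [597. 149.]
 [599. 184.]
 [538. 188.]]
side [204 244  29  13 172] [0.674 0.196 0.074] ((675.6693115234375, 192.4171142578125), (59.29658889770508, 24.567720413208008), 11.665740013122559)
[[644. 198.]
 [649. 174.]
 [707. 186.]
 [702. 210.]]
side [254 252  32  13 177] [0.566 0.211 0.074] ((565.1332397460938, 204.6993408203125), (64.40398406982422, 31.372982025146484), 10.249910354614258)
[[531. 214.]
 [536. 184.]
 [600. 195.]
 [594. 226.]]
```

View pics/c1.png

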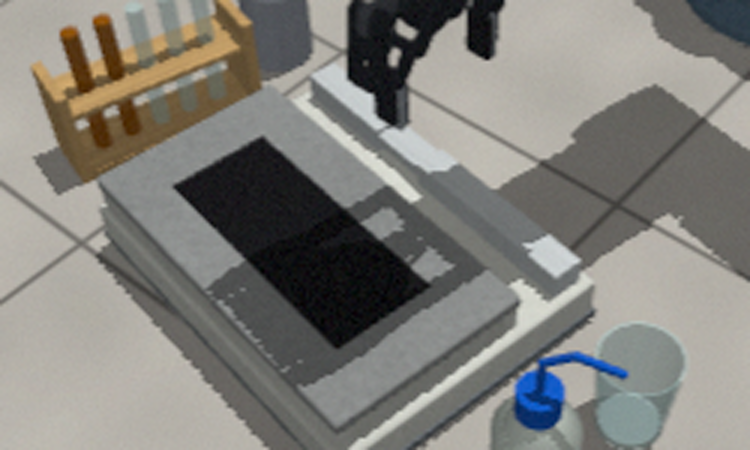

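View pics/wrist0.png

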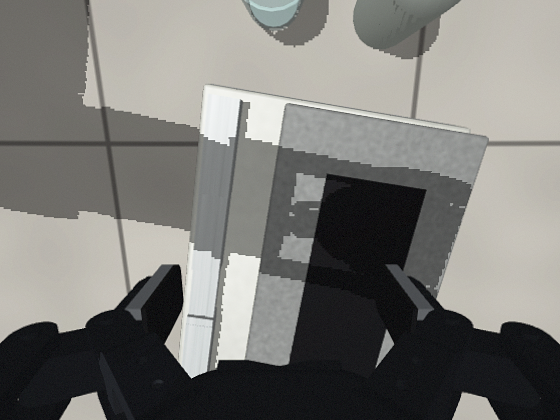

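The crop shows the left end of the bar at about (555,255). The wrist view shows a seam across the bar at about (200,317), which may be the notch's near end. By depth the edge's centre is at about (0.502,-0.068), z≈0.074. Its yaw is -9°, and the footprint of 323x30 agrees with the given 320x28. I'll go above the left end with the fingers shut.

Emit:
step_arm(motion=[[0, -25, -35, 4.5, 0, 0, 255], [0, -50, -70, 9, 0, 0, 255], [40, -50, -70, 9, 0, 0, 255], [80, -50, -70, 9, 0, 0, 255], [120, -50, -70, 9, 0, 0, 255], [130, -50, -70, 9, 0, 0, 255], [130, -50, -70, 9, 0, 0, 255], [130, -50, -70, 9, 0, 0, 255]])

```text
time_s: 1.15
eef_pos: [0.5264, 0.0699, 0.1031]
eef_rot: [0.46, 0.538, 0.458, -0.537]
wrist_force: [0.4, -0.1, -0.1]
opening: 0.001
```

```bash
cat >> h.py <<'E'
from scipy.spatial.transform import Rotation as Ro
C=np.array([.502,-.0685]);EX=np.array([.9877,-.1564]);EY=np.array([.1564,.9877])
def st(o):
    p=o['eef_pos'];d=p[:2]-C;R=Ro.from_quat(o['eef_rot'],scalar_first=True).as_matrix()
    print('t',round(o['time_s'],2),'edge xyz mm',(1e3*np.array([d@EX,d@EY,p[2]])).round(1),'F',o['wrist_force'].round(2),'open',round(o['opening'],3),'toolx',R[:,0].round(3),'tooly',R[:,1].round(3))
def shot(ctrl,n):
    o=ctrl.get_obs();p,d=ctrl.camera('wrist');cv2.imwrite(f'pics/{n}.png',p[:,:,::-1]);i=ctrl.camera_info('wrist')
    T=np.eye(4);T[:3,:3]=Ro.from_quat(o['eef_rot'],scalar_first=True).as_matrix();T[:3,3]=o['eef_pos']
    return o,p,d,cloud(i,d,T@i['hand_eye'])
E
python3 - <<'E'
from bench import ctrl
from h import *
o,p,d,W=shot(ctrl,'w1');st(o)
E_=W[...,:2]-C;ex=E_@EX*1e3;ey=E_@EY*1e3
m=(abs(ex)<25)&(d>0)&(W[...,2]>.06)&(W[...,2]<.085)
for y in range(-100,170,10):
    k=m&(abs(ey-y)<5)
    if k.sum()>20: print(y,k.sum(),np.median(W[k][:,2]).round(4),np.percentile(ex[k],[3,97]).round(1))
E
```

```text
t 1.15 edge xyz mm [  2.5 140.5 103.1] F [ 0.36 -0.07 -0.15] open 0.001 toolx [ 0.003 -0.    -1.   ] tooly [ 0.988 -0.156  0.003]
60 49 0.0745 [-1.9  5. ]
70 161 0.0747 [-1.9  4.9]
80 72 0.0749 [-1.2  4.3]
130 80 0.075 [-15.2  12.1]
140 627 0.0749 [-14.9  11.5]
150 860 0.075 [-14.7  11.4]
160 844 0.0744 [-14.5  11.8]
```

View pics/w1.png

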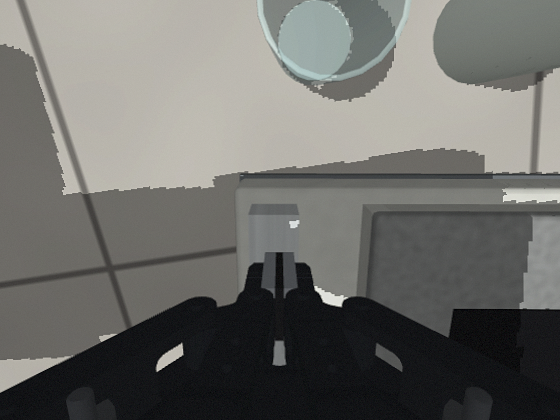

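The wrist view shows the shut fingertip over the bar. The bar's left end is at about (273,205), the beaker is well beyond it, and the bar's centre lies about 4 mm towards the robot from the tip. Next I'll correct by 4 mm and come down to just above contact.

Emit:
step_arm(motion=[[12, -4, 0, 0, 0, 0, 255], [22, -4, 0, 0, 0, 0, 255], [25, -4, 0, 0, 0, 0, 255], [25, -4, 0, 0, 0, 0, 255]])

```text
time_s: 1.7
eef_pos: [0.5209, 0.0706, 0.0759]
eef_rot: [-0.459, -0.538, -0.459, 0.538]
wrist_force: [0.3, 0.6, -0.1]
opening: 0.001
```

Emit:
step_arm(motion=[[0.5, 0, 0, 0, 0, 0, 255], [1, 0, 0, 0, 0, 0, 255], [1.5, 0, 0, 0, 0, 0, 255], [2, 0, 0, 0, 0, 0, 255], [2, 0, 0, 0, 0, 0, 255]])

```text
time_s: 2.33
eef_pos: [0.5212, 0.0706, 0.075]
eef_rot: [0.459, 0.538, 0.459, -0.538]
wrist_force: [-2.7, 0.4, 6.7]
opening: -0.002
```

Contact at 6.7 N with z = 0.075. Now I'll slide right.

Emit:
step_arm(motion=[[0, 0, 3, 0, 0, 0, 255], [0, 0, 6, 0, 0, 0, 255], [0, 0, 9, 0, 0, 0, 255], [0, 0, 12, 0, 0, 0, 255], [0, 0, 15, 0, 0, 0, 255], [0, 0, 18, 0, 0, 0, 255], [0, 0, 21, 0, 0, 0, 255], [0, 0, 24, 0, 0, 0, 255], [0, 0, 27, 0, 0, 0, 255], [0, 0, 30, 0, 0, 0, 255]])

```text
time_s: 3.58
eef_pos: [0.5173, 0.0413, 0.0751]
eef_rot: [0.46, 0.538, 0.459, -0.537]
wrist_force: [-0.7, 3.9, 5.3]
opening: -0.0
```

Emit:
step_arm(motion=[[0, 0, 3, 0, 0, 0, 255], [0, 0, 6, 0, 0, 0, 255], [0, 0, 9, 0, 0, 0, 255], [0, 0, 12, 0, 0, 0, 255], [0, 0, 15, 0, 0, 0, 255], [0, 0, 18, 0, 0, 0, 255], [0, 0, 21, 0, 0, 0, 255], [0, 0, 24, 0, 0, 0, 255], [0, 0, 27, 0, 0, 0, 255], [0, 0, 30, 0, 0, 0, 255]])

```text
time_s: 4.82
eef_pos: [0.5125, 0.0117, 0.075]
eef_rot: [0.459, 0.538, 0.459, -0.537]
wrist_force: [1.1, 3.6, 6.5]
opening: 0.002
```

Still in contact at edge y≈81 mm, inside the 65–105 band. I'll go on in smaller strides.

Emit:
step_arm(motion=[[0, 0, 2, 0, 0, 0, 255], [0, 0, 4, 0, 0, 0, 255], [0, 0, 6, 0, 0, 0, 255], [0, 0, 8, 0, 0, 0, 255], [0, 0, 10, 0, 0, 0, 255], [0, 0, 12, 0, 0, 0, 255], [0, 0, 14, 0, 0, 0, 255], [0, 0, 16, 0, 0, 0, 255]])

```text
time_s: 5.82
eef_pos: [0.5099, -0.0042, 0.0749]
eef_rot: [0.459, 0.538, 0.459, -0.537]
wrist_force: [1.1, 2.9, 4.6]
opening: 0.001
```

Emit:
step_arm(motion=[[0, 0, 2, 0, 0, 0, 255], [0, 0, 4, 0, 0, 0, 255], [0, 0, 6, 0, 0, 0, 255], [0, 0, 8, 0, 0, 0, 255], [0, 0, 10, 0, 0, 0, 255]])

```text
time_s: 6.45
eef_pos: [0.5081, -0.0142, 0.0748]
eef_rot: [0.459, 0.538, 0.459, -0.537]
wrist_force: [1.8, 4.2, 5.5]
opening: -0.001
```

Emit:
step_arm(motion=[[0, 0, 2, 0, 0, 0, 255], [0, 0, 4, 0, 0, 0, 255], [0, 0, 6, 0, 0, 0, 255], [0, 0, 8, 0, 0, 0, 255], [0, 0, 10, 0, 0, 0, 255]])

```text
time_s: 7.08
eef_pos: [0.5065, -0.024, 0.0747]
eef_rot: [0.459, 0.538, 0.459, -0.537]
wrist_force: [0.7, 3.6, 6.5]
opening: -0.002
```

Edge y is now ≈45, still on metal. The 0.3 mm lower section is showing. I'll continue.

Emit:
step_arm(motion=[[0, 0, 2, 0, 0, 0, 255], [0, 0, 4, 0, 0, 0, 255], [0, 0, 6, 0, 0, 0, 255], [0, 0, 8, 0, 0, 0, 255], [0, 0, 10, 0, 0, 0, 255]])

```text
time_s: 7.7
eef_pos: [0.5049, -0.0339, 0.0747]
eef_rot: [0.459, 0.538, 0.459, -0.537]
wrist_force: [-0.2, 4.4, 6.5]
opening: 0.002
```

Emit:
step_arm(motion=[[0, 0, 2, 0, 0, 0, 255], [0, 0, 4, 0, 0, 0, 255], [0, 0, 6, 0, 0, 0, 255], [0, 0, 8, 0, 0, 0, 255], [0, 0, 10, 0, 0, 0, 255]])

```text
time_s: 8.32
eef_pos: [0.5034, -0.0438, 0.0747]
eef_rot: [0.459, 0.538, 0.459, -0.537]
wrist_force: [1.2, 4.8, 7.1]
opening: 0.002
```

Emit:
step_arm(motion=[[0, 0, 2, 0, 0, 0, 255], [0, 0, 4, 0, 0, 0, 255], [0, 0, 6, 0, 0, 0, 255], [0, 0, 8, 0, 0, 0, 255], [0, 0, 10, 0, 0, 0, 255]])

```text
time_s: 8.95
eef_pos: [0.5018, -0.0536, 0.0747]
eef_rot: [0.459, 0.538, 0.459, -0.537]
wrist_force: [0.3, 4.2, 5.9]
opening: 0.001
```

Emit:
step_arm(motion=[[0, 0, 2, 0, 0, 0, 255], [0, 0, 4, 0, 0, 0, 255], [0, 0, 6, 0, 0, 0, 255], [0, 0, 8, 0, 0, 0, 255], [0, 0, 10, 0, 0, 0, 255]])

```text
time_s: 9.57
eef_pos: [0.5002, -0.0635, 0.0748]
eef_rot: [0.459, 0.538, 0.459, -0.537]
wrist_force: [1.8, 5.0, 6.5]
opening: -0.004
```

Emit:
step_arm(motion=[[0, 0, 2, 0, 0, 0, 255], [0, 0, 4, 0, 0, 0, 255], [0, 0, 6, 0, 0, 0, 255], [0, 0, 8, 0, 0, 0, 255], [0, 0, 10, 0, 0, 0, 255]])

```text
time_s: 10.2
eef_pos: [0.4986, -0.0733, 0.0747]
eef_rot: [0.459, 0.538, 0.459, -0.537]
wrist_force: [0.4, 4.2, 6.3]
opening: -0.003
```

Emit:
step_arm(motion=[[0, 0, 2, 0, 0, 0, 255], [0, 0, 4, 0, 0, 0, 255], [0, 0, 6, 0, 0, 0, 255], [0, 0, 8, 0, 0, 0, 255], [0, 0, 10, 0, 0, 0, 255]])

```text
time_s: 10.82
eef_pos: [0.4969, -0.0833, 0.0745]
eef_rot: [0.459, 0.538, 0.459, -0.537]
wrist_force: [1.0, 3.0, 4.3]
opening: -0.002
```

Emit:
step_arm(motion=[[0, 0, 2, 0, 0, 0, 255], [0, 0, 4, 0, 0, 0, 255], [0, 0, 6, 0, 0, 0, 255]])

```text
time_s: 11.2
eef_pos: [0.4953, -0.0896, 0.0739]
eef_rot: [-0.459, -0.537, -0.459, 0.538]
wrist_force: [0.5, -0.2, -0.1]
opening: -0.0
```

Emit:
step_arm(motion=[[0, 0, 2, 0, 0, 0, 255], [0, 0, 4, 0, 0, 0, 255], [0, 0, 6, 0, 0, 0, 255]])

```text
time_s: 11.58
eef_pos: [0.4948, -0.0954, 0.0743]
eef_rot: [-0.459, -0.538, -0.459, 0.538]
wrist_force: [0.4, 0.4, -0.1]
opening: -0.001
```

Force vanished at edge y≈-20. With a tip about 22 mm wide, the notch's left wall is near -9 and its middle near -36. I'll move 9 mm further and feel for the key 5 mm down.

Emit:
step_arm(motion=[[0, 0, 3, 0, 0, 0, 255], [0, 0, 6, 0, 0, 0, 255], [0, 0, 9, 0, 0, 0, 255], [1, 0, 9, 0, 0, 0, 255], [2, 0, 9, 0, 0, 0, 255], [3, 0, 9, 0, 0, 0, 255]])

```text
time_s: 12.32
eef_pos: [0.4933, -0.1041, 0.0712]
eef_rot: [-0.459, -0.538, -0.459, 0.538]
wrist_force: [-1.2, -0.5, 0.6]
opening: -0.001
```

Emit:
step_arm(motion=[[0.5, 0, 0, 0, 0, 0, 255], [1, 0, 0, 0, 0, 0, 255], [1.5, 0, 0, 0, 0, 0, 255], [2, 0, 0, 0, 0, 0, 255], [2, 0, 0, 0, 0, 0, 255]])

```text
time_s: 12.95
eef_pos: [0.4934, -0.1041, 0.0699]
eef_rot: [-0.459, -0.538, -0.459, 0.538]
wrist_force: [-1.6, 1.2, 5.9]
opening: 0.005
```

The key is met at z≈0.070, 5 mm below the edge as expected. Now I'll press it.

Emit:
step_arm(motion=[[1, 0, 0, 0, 0, 0, 255], [2, 0, 0, 0, 0, 0, 255], [3, 0, 0, 0, 0, 0, 255], [4, 0, 0, 0, 0, 0, 255], [5, 0, 0, 0, 0, 0, 255], [6, 0, 0, 0, 0, 0, 255], [6, 0, 0, 0, 0, 0, 255]])

```text
time_s: 13.82
eef_pos: [0.4935, -0.1042, 0.0639]
eef_rot: [-0.459, -0.538, -0.459, 0.538]
wrist_force: [-2.4, 1.4, 6.3]
opening: 0.004
```

Emit:
step_arm(motion=[[1, 0, 0, 0, 0, 0, 255], [2, 0, 0, 0, 0, 0, 255], [2.5, 0, 0, 0, 0, 0, 255], [3, 0, 0, 0, 0, 0, 255], [3, 0, 0, 0, 0, 0, 255]])

```text
time_s: 14.45
eef_pos: [0.4936, -0.1042, 0.0618]
eef_rot: [-0.459, -0.538, -0.459, 0.538]
wrist_force: [-5.3, 2.1, 15.7]
opening: 0.001
```

The force rose to 15.7 N at z=0.0618, which is the stop, 8 mm down. I'll come away up and then towards the robot, and check.

Emit:
step_arm(motion=[[-5, 0, 0, 0, 0, 0, 255], [-15, 0, 0, 0, 0, 0, 255], [-30, -5, 0, 0, 0, 0, 255], [-60, -20, 0, 0, 0, 0, 255], [-100, -50, 0, 0, 0, 0, 255], [-140, -80, 0, 0, 0, 0, 255], [-140, -100, 0, 0, 0, 0, 255], [-140, -100, 0, 0, 0, 0, 255], [-140, -100, 0, 0, 0, 0, 255]])

```text
time_s: 15.58
eef_pos: [0.3949, -0.0887, 0.2005]
eef_rot: [0.459, 0.538, 0.459, -0.538]
wrist_force: [-0.7, -1.3, 0.2]
opening: 0.001
```

Run:
```python
from bench import ctrl
from h import *
st(ctrl.get_obs());i=ctrl.camera_info('scene');p,d=ctrl.camera('scene')
W=cloud(i,d,i['T']);E_=W[...,:2]-C;ex=E_@EX*1e3;ey=E_@EY*1e3
print('lid height by edge-x (tilt expected ~0.2)')
m=(abs(ey)<150)&(ex>60)&(ex<220)&(W[...,2]>.08)&(W[...,2]<.15)
f=np.polyfit(ex[m],W[m][:,2]*1e3,1);print('slope',f,'n',m.sum())
m=(abs(ex+1.5)<8)&(W[...,2]>.055)&(W[...,2]<.08)
for y in range(-100,101,8):
    k=m&(abs(ey-y)<4)
    if k.sum()>3:print(y,(np.median(W[k][:,2])*1e3).round(1),end=' | ')
a=np.load('pics/scene0.npz')['p'];b=np.hstack([a[80:310,110:380],p[80:310,110:380]])[:,:,::-1]
cv2.imwrite('pics/fin.png',cv2.resize(b,None,fx=1.48,fy=1.48))
```

```text
t 15.57 edge xyz mm [-102.6  -36.7  200.5] F [-0.74 -1.26  0.19] open 0.001 toolx [ 0.001 -0.    -1.   ] tooly [ 0.988 -0.157  0.001]
lid height by edge-x (tilt expected ~0.2)
slope [ -0.20206422 133.10262979] n 7106
-100 74.3 | -92 73.4 | -84 74.0 | -76 73.5 | -68 73.0 | -60 64.7 | -52 61.1 | -44 61.5 | -36 61.3 | -28 61.6 | -20 61.0 | -4 73.4 | 4 73.0 | 12 73.7 | 20 72.9 | 28 73.8 | 36 73.5 | 44 74.6 | 52 73.7 | 60 73.4 | 68 74.2 | 76 74.3 | 84 73.9 | 92 73.4 | 100 73.7 |
```

View pics/fin.png

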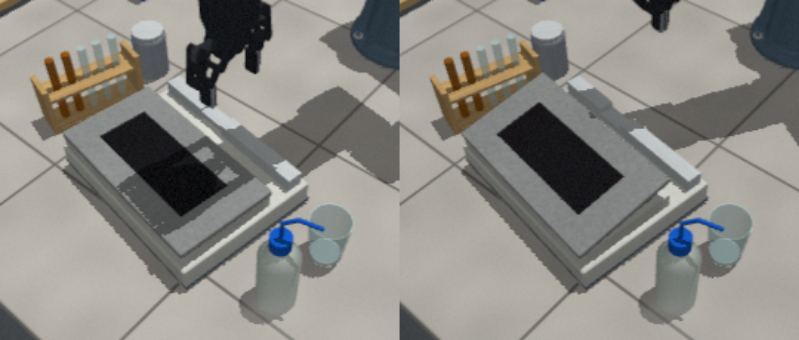

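In the right half of the picture (after), the lid is ajar with a slope of 0.20. The key is about 12 mm below the edge from y≈-60 to -12. The bottle (680,265), beaker (725,235), tin (548,50) and rack (498,90) are where they stood. I'll hand in.

```bash
python3 -c "
from bench import ctrl
print(ctrl.hand_in())"
```

```text
the job is handed in; nothing more can be done
None
```

The key is fully down and the lid stands ajar. I handed the job in at about 15.6 s, and the hand-in reports no verdict.

- **Slide:** I put the shut fingertips on the edge about 139 mm left of its middle and slid right at about 4–7 N. The force vanished at y ≈ -20 mm, which was the notch.
- **Press:** I met the key 5 mm below the edge and pressed it to its stop, reading about 16 N with the tip 13 mm below the edge top. Then I came away upwards and back towards the robot.
- **Last checks:**
  - The lid slope measured 0.20 rad.
  - The key's top was about 12 mm below the edge by depth camera, against 13 mm by touch; this is within the camera noise.
  - The four things around the incubator looked unmoved in the before-and-after picture. I compared them by eye, not by measurement.
  - The arm was clear, with the wrist force near zero (about 1.5 N).
- No check failed.

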